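# Clamp the contact block and draw the plug gauge 40 mm

## Robot

A 7-joint arm with a two-finger parallel gripper is mounted at the origin on the work surface. World frame = base frame: x ahead of the robot, y to its left, z up, the work surface at z = 0. Lengths are in mm, angles in rad, forces in N, time in s.
With the tool pointing down it reaches from about 400 to 750 mm from the base axis. Payload 19.5 kg.
Tool frame: the origin (TCP) lies at the very end of the fingers, on their centre line; the grasp point (between the pads) lies manip.pinch_z behind it (manip.pinch_z is the distance from the TCP to the grasp point, in mm); z points along the fingers, y is the line along which they close (so a half turn about z gives the same grasp; the last joint's range is limited). The gripper opens to 85 mm and grips with 20 to 120 N. Pads are 22 mm wide; open, the fingers measure 114 mm over their backs; the gripper's body (76 mm by 85 mm) begins 54 mm behind the grasp point. The pads swing forward as they close: fully open they stand 13 mm farther back than shut.
Start: joints at [1.062, 0.707, -0.028, 1.485, 0.022, 0.951, -0.075], TCP at [258.757, -513.459, 231.268] pointing down, gripper open.
Joint ranges: [-2.71, 2.71], [-0.32, 2.16], [-1.57, 1.52], [0, 2.45], [-1.46, 4.6], [0, 2.02], [-2.83, 2.83]. Speed limits (rad/s): [1.89, 1.89, 2.57, 2.57, 3.01, 3.01, 3.01].

## Interface

Orientations are given as a unit quaternion [x, y, z, w].
In Python, from cell import manip, camera, job gives the robot as it stands. The module is installed in compiled form; this text tells all that it offers. Calls block until the motion is done:
- manip.move_to(position, orientation): joint-space move of the TCP to a pose.
- manip.servo_line(position, rotation=None, v=150, max_force=None): straight line of the TCP; rotation=None keeps the orientation; v is the mean speed in mm/s. With max_force (N) it stops when the force on the tool has changed by that much, and returns True; else False.
- manip.goto_joints(angles): joint-space move.
- manip.set_gripper(opening, force=None): finger opening in mm; force is the grip in N (None keeps the last); returns when the fingers have stopped.
- manip.dwell(seconds).
- manip.ik(position, orientation): joint angles nearest the present ones, or None.
- camera(name): name is "scene" or "top" or "wrist"; returns a dict with "img" (384x512x3 uint8, red, green, blue), "z_map" (384x512 float32, mm along the optical axis (not along the pixel's ray), 0 where there is no reading), "K" (3x3 intrinsics, pixels), "k1" (the pictures are not rectified: a ray, as slopes to the right and down, at radius r is drawn at 1 + k1 r^2 times it, then the intrinsics apply), "origin" and "attitude" of the camera in the world. Camera axes: x right, y up, looking along -z (the intrinsics and any distortion apply to the point x, -y, -z); pixel columns grow to the right and rows downward; lengths in mm; the calibration is good to about 2 mm. A picture is of the moment at which its call begins.
A pose or a line that the arm cannot do raises manip.Unreachable and nothing moves.
- job.job_done(): hands the job in; it is judged then, once.
Readings, each from a call of its own:
- manip.current_time_s(): time.
- manip.current_qpos(): joint angles.
- manip.current_dq(): joint speeds.
- manip.current_joint_torque(): joint torques, N m.
- manip.current_tool_pos(): TCP position.
- manip.current_tcp_rot(): TCP orientation.
- manip.current_wrist_force(): force on the tool from outside, world axes, zero at the start.
- manip.current_wrist_torque(): the same for the moment, N m.
- manip.current_opening(): finger opening in mm.
- manip.current_grip_force(): force on a finger pad.
Only numpy, scipy, OpenCV 4.12 (cv2) and the standard library are available. Lean on these libraries where they do the work, as an engineer would, in place of code of your own. Each camera call takes 0.05 s, during which the arm holds its last target. There are 200 camera calls.

## Task

The contact block has been loaded in the checking fixture: swing the raised clamp arm fully down onto the block, leave it closed, and then draw the tall-handled plug gauge straight up out of its bore by 40 mm, gently and without tilting or forcing it, so that its groove comes level with the top of the block and the rest of the shank stays in the bore. Finish holding the gauge still at that height in the gripper; leave the flat-headed dowel, the block and everything else on the bench where they are.

Things in the scene. Friction and masses are not known exactly. Their poses are not given: they have to be found in the camera images.
- fixture: checking fixture, bolted down: aluminium plate 170 mm (own x) by 290 mm (own y, -115 to +175), 12 mm thick, steel fences 10 mm high round the block, two steel clamp posts 120 mm high either side of x=+60, y=+70. Origin on the bench under the middle of the block; x points away from the robot at yaw 0, y to the left, along the block
- clamp (a joint): hinge of the clamp arm, rad: 0 = down, its rubber pad on the top of the block; grows as the arm swings up, at most 1.4. Axis parallel to the fixture's y. The hinge is stiff (0.6 N m friction): the arm stays where it is left, and 3 to 5 N across it at the bar moves it. It starts raised
- clamp_hinge (a point): a point on the clamp's hinge axis, in the middle between its posts: fixture frame x=+60, y=+70, height 106 mm
- clamp_bar (a point): middle of the clamp's handle bar, where to take it: black round bar 14 mm thick, 70 mm long, parallel to the fixture's y, standing out to +y from the arm's free end. 160 mm from the hinge axis, 47 mm to +y of the arm's middle line; lies toward -x of the hinge and 2 mm above it when down. Pinch it from above across the fixture's x (it turns between the pads) or push it down
- block: grey moulded contact block 60 mm (x) by 190 mm (y), 80 mm high, loose between the fences (top 92 mm above the bench); origin under its centre, axes as the fixture's. Two upright blind bores 21 mm wide, 70 mm deep at x=0, y=-60 and y=+5: one holds the gauge, the other the dowel; which varies. The clamp's pad lands at y=+70
- gauge: steel plug gauge in one bore, 1 mm play, 0.18 to 0.35 kg: shank 20 mm thick, 73 mm long, then a round ribbed handle 26 mm thick, 57 mm tall. Origin at the centre of its foot, z up along it; home, the origin is 22 mm above the bench and the handle spans 95 to 152 mm above the bench. The dark groove is 30 mm above the origin, so at home 40 mm below the block's top
- dowel: steel locating dowel in the other bore, same shank, but a flat round head 34 mm wide and only 11 mm high, 3 mm above the block's top; origin at the centre of its foot; leave alone
- screwdriver: screwdriver with a blue plastic handle lying on the bench beside the fixture; origin under its middle; leave alone
- wrench: steel open wrench lying on the bench; origin under its middle; leave alone
- tape: white roll of tape lying flat, 90 mm across, 19 mm high, origin under its centre; leave alone
- module: grey switching module standing upright, 70 x 45 mm, 97 mm high, origin under its centre; leave alone
- busbar: flat copper bar 30 x 160 x 8 mm with a hole at each end, lying behind the fixture; origin under its centre; leave alone
- connector: white multi-way connector shell 35 x 70 x 30 mm, origin under its centre; leave alone
Things that resemble listed ones, but are neither listed nor needed, are in the scene too. Leave any turquoise look-alike of the block alone.

How it is judged (in metres and radians):
On the way:
1. the clamp arm is down on the block with the gauge still home in its bore (value of joint clamp below 0.06 rad and z of gauge in the frame of block below 0.018 m), for 0.2 s.
At the end, for the whole second after the job is handed in: The clamp is down (within 0.06 rad); the gauge is drawn 40 mm (32 to 48 mm) out of home, still in its own bore, parallel to it within 0.06 rad, carried at rest by the fingers, pressing on the bore's wall with less than 15 N; the dowel is home and the block has moved less than 12 mm (value of joint clamp below 0.06 rad and z of gauge in the frame of block between 0.042 and 0.058 m and x of gauge in the frame of block between -0.004 and 0.004 m and (y of gauge in the frame of block between -0.064 and -0.056 m or y of gauge in the frame of block between 0.001 and 0.009 m) and angle between the z axis of gauge and the z axis of block, either way round below 0.06 rad and contact force between the fingers and gauge above 3 N and contact force between gauge and block below 15 N and linear speed of gauge below 0.02 m/s and z of dowel in the frame of block below 0.015 m and distance of block from where it was at the start of the episode below 0.012 m); the arm keeps its last pose, push and grip.
It fails at once if the gauge is drawn before the clamp is down (z of gauge in the frame of block above 0.022 m and value of joint clamp above 0.12 rad).
It fails at once if the gauge is pulled right out of its bore (more than 62 of its 70 mm) (z of gauge in the frame of block above 0.072 m).
It fails at once if the gauge is forced: more than 60 N between it and the block (contact force between gauge and block above 60 N).
It fails at once if the dowel is drawn more than 15 mm, or the block dragged or lifted by more than 15 mm (z of dowel in the frame of block above 0.025 m or distance of block from where it was at the start of the episode above 0.015 m).
It fails at once if a bystander is moved by more than 40 mm (distance of any of screwdriver, wrench, tape, module, busbar, connector from where it was at the start of the episode above 0.04 m).
It also fails if it takes over 45 s, if anything falls off the work surface, if the arm or the gripper's body presses on something with over 40 N, if the wrist force passes 120 N, or if a joint passes its speed limit or range.

## Working session

There is one attempt and no reset: what is moved stays moved. The work goes in short steps, each a Python script; the robot and the scene stay as the last script left them, time stands still between calls to the robot, and variables do not carry over. Pictures are saved under pics/ and viewed, at most 10 in all, crops included, and the job is handed in when it is done.

```bash
mkdir -p pics; cat > h.py <<'E'
import numpy as np, cv2
from scipy.spatial.transform import Rotation as R
from cell import manip, camera, job
def att(c):
    a=np.array(c["attitude"],float)
    return a if a.shape==(3,3) else R.from_quat(a).as_matrix()
def cloud(c):
    """world point per pixel from z_map (nan where none)"""
    h,w=c["z_map"].shape
    K=np.array(c["K"]); u,v=np.meshgrid(np.arange(w),np.arange(h))
    p=cv2.undistortPoints(np.stack([u,v],-1).reshape(-1,1,2).astype(float),K,np.array([c["k1"],0,0,0.])).reshape(h,w,2)
    z=np.where(c["z_map"]>0,c["z_map"],np.nan)
    P=np.stack([p[...,0]*z,-p[...,1]*z,-z],-1)
    return P@att(c).T+np.array(c["origin"])
def save(c,n): cv2.imwrite(f"pics/{n}.png",c["img"][...,::-1])
E
python3 - <<'E'
from h import *
for n in("scene","top"):
    c=camera(n); save(c,n+"0"); print(n,c["origin"],c["attitude"],c["K"],c["k1"]); np.savez(n+"0.npz",**{k:c[k] for k in c})
print(manip.pinch_z,manip.current_time_s(),manip.current_tcp_rot())
E
```

```text
scene [1019.78155821 -653.55588594  901.02044205] [0.37020902 0.11018093 0.28452611 0.87741116] [[465.98639656   0.         260.81150411]
 [  0.         465.98639656 188.17739944]
 [  0.           0.           1.        ]] 0.06711576945083891
top [ 365.19758805   20.2190755  1020.68422979] [-0.07172849  0.07432457  0.73044798 -0.67511231] [[435.06414544   0.         242.83416216]
 [  0.         435.06414544 195.50351874]
 [  0.           0.           1.        ]] 0.0024842541153115606
18.700000000000003 0.1 [ 9.72883204e-01  2.31296380e-01 -1.31348187e-04 -4.88821518e-04]
```

View pics/scene0.png

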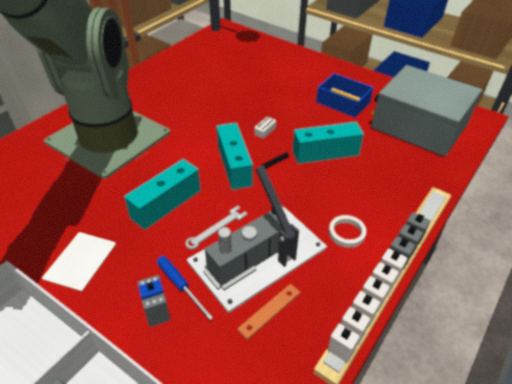

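View pics/top0.png

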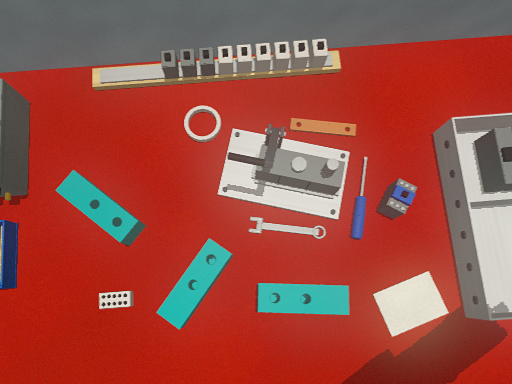

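The scene view shows the clamp arm raised, the bar near (275,160), the tall gauge at (224,238) and the flat dowel at (249,232). In the top view the gauge is at (333,164), the dowel at (299,164) and the bar at (245,158). The gauge is therefore in the y=-60 bore, and I'll measure from depth next.

```bash
cat > m.py <<'E'
from h import *
for n in("top","scene"):
    c=dict(np.load(n+"0.npz")); P=cloud(c); hsv=cv2.cvtColor(c["img"],cv2.COLOR_RGB2HSV)
    H,S,V=hsv[...,0].astype(int),hsv[...,1].astype(int),hsv[...,2].astype(int)
    box=np.zeros(V.shape,bool)
    if n=="top": box[115:225,210:358]=1
    else: box[140:312,180:335]=1
    z=P[...,2]
    def blob(m):
        k,l,s,_=cv2.connectedComponentsWithStats(m.astype(np.uint8))
        return l==1+np.argmax(s[1:,4])
    pl=box&(abs(z-12)<6)&(S<90)
    p=P[pl]; r=cv2.minAreaRect(p[:,:2].astype(np.float32)); print(n,"plate",r,np.median(p[:,2]))
    b=blob(box&(abs(z-92)<5)); p=P[b]; r=cv2.minAreaRect(p[:,:2].astype(np.float32)); print("block",r,np.median(p[:,2]))
    for nm,lo,hi in(("gauge",143,160),("dowel",101,110)):
        p=P[blob(box&(z>lo)&(z<hi)&((c['img'].mean(-1)>110)))]; 
        print(nm,len(p),cv2.minEnclosingCircle(p[:,:2].astype(np.float32)),np.median(p,0))
    b=blob(box&(z>180)&(V<90)); p=P[b]; print("arm hi",len(p),p.min(0),p.max(0))
    bar=blob(b&(V<45)); p=P[bar]; print("bar",len(p),np.median(p,0),p[np.argmin(p[:,1])],p[np.argmax(p[:,1])])
E
python3 m.py
```

```text
top plate ((608.3396606445312, -77.695556640625), (383.9944763183594, 230.77947998046875), 70.03591918945312) 12.497983498593612
block ((616.838134765625, -122.064697265625), (189.9640655517578, 61.73712921142578), 73.66558837890625) 92.38941337122651
gauge 115 ((600.30029296875, -179.82533264160156), 12.92074203491211) [ 599.66360676 -179.27343841  152.71542242]
dowel 178 ((618.2035522460938, -117.39910125732422), 16.689865112304688) [ 618.11250204 -117.16521658  106.32226725]
arm hi 64 [587.00015173 -31.95499731 222.54916891] [607.81235227  33.07304499 231.16825577]Traceback (most recent call last):
  File "m.py", line 19, in <module>
    bar=blob(b&(V<45)); p=P[bar]; print("bar",len(p),np.median(p,0),p[np.argmin(p[:,1])],p[np.argmax(p[:,1])])
  File "m.py", line 11, in blob
    return l==1+np.argmax(s[1:,4])
                ~~~~~~~~~^^^^^^^^^
    return _wrapfunc(a, 'argmax', axis=axis, out=out, **kwds)
    return bound(*args, **kwds)
ValueError: attempt to get argmax of an empty sequence
```

Plate, block, gauge and dowel agree with the given sizes: the gauge–dowel spacing is 64.9 mm, and the tops read 152.7 and 106.3 mm. Yaw is about -16°, and the bar height implies the clamp is at about 0.82 rad. I'll move above the bar and check with the wrist camera.

```bash
cat >> h.py <<'E'
yaw=np.radians(-16.1)
fx=np.array([np.cos(yaw),np.sin(yaw),0]); fy=np.array([-np.sin(yaw),np.cos(yaw),0])
G0=np.array([600.1,-179.6,0]); O=np.array([617,-122.1,0])
HB=O+60*fx+117*fy+[0,0,106]   # hinge axis point level with bar middle
def bar(t): return HB-(160*np.cos(t)-2*np.sin(t)*-1*0)*fx+np.array([0,0,160*np.sin(t)+2*np.cos(t)])
ph=(yaw+np.pi/2)/2
Q=[np.cos(ph),np.sin(ph),0,0]
E
sed -i 's/(160\*np.cos(t)-2\*np.sin(t)\*-1\*0)/160*np.cos(t)/' h.py
python3 - <<'E'
from h import *
p=manip.current_tool_pos(); b=bar(0.82); print("bar pred",b)
manip.servo_line([p[0],p[1],340],v=250)
manip.move_to(list(b+[0,0,90]),Q); manip.set_gripper(60,30)
c=camera("wrist"); save(c,"w1"); P=cloud(c); z=P[...,2]; V=c["img"].max(-1)
m=(z>195)&(z<245)&(V<75)&(np.linalg.norm(P[...,:2]-b[:2],axis=-1)<60)
p=P[m]; print(m.sum(),np.median(p,0),p[:,2].max(),manip.current_time_s(),manip.current_tool_pos())
loc=(p-b); print("fx",np.percentile(loc@fx,[5,50,95]),"fy",np.percentile(loc@fy,[1,99]),"z",np.percentile(p[:,2],[5,50,95]))
E
```

```text
bar pred [602.21833737   3.94267185 224.34777517]
1457 [604.51106292  -2.78600845 229.5705481 ] 232.14135435969746 3.3333 [602.22432285   3.84894467 314.35211962]
fx [-3.61935911  2.91132012 20.31233281] fy [-41.75219978  31.57093513] z [205.71902342 229.5705481  231.34849834]
```

View pics/w1.png

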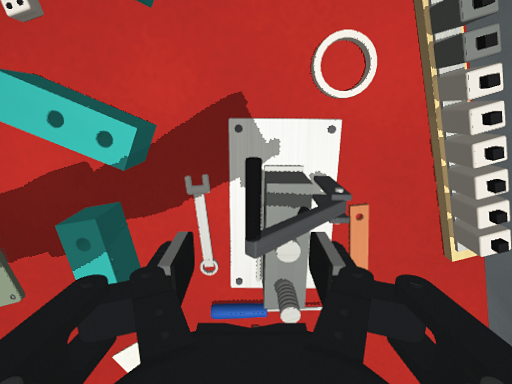

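The bar is at (254,195), upright in the image and midway between the fingers, and within about 2 mm of prediction. Next I'll pinch it and swing the arm down.

```bash
python3 - <<'E'
from h import *
d=np.array([0,0,-18.7])+1.5*fx
print(manip.servo_line(list(bar(.82)+d),v=120,max_force=15))
manip.set_gripper(0,30); print("open",manip.current_opening(),manip.current_grip_force())
f0=np.array(manip.current_wrist_force())
for t in np.linspace(.82,0,9)[1:]:
    s=manip.servo_line(list(bar(t)+d*[1*(t>.5)+t/.5*(t<=.5)]*1 if False else list(bar(t)+d)),v=90,max_force=40)
    f=np.array(manip.current_wrist_force())-f0; print(round(t,2),s,f.round(1),manip.current_opening())
    if s: break
E
```

```text
False
open 12.760364307705625 29.22334760427475
0.72 False [ 0.7  1.1 -6.4] 12.949019152831067
0.62 False [ 2.8  2.5 -8.9] 12.88298623425479
0.51 False [  6.3   2.9 -10.5] 12.650086564725763
0.41 False [  6.2   2.7 -11.7] 12.756541224621488
0.31 False [ 5.3  3.  -9.7] 13.101422115763242
0.2 False [  4.    3.9 -10.7] 12.68603543742241
0.1 False [ 2.8  4.7 -8.5] 12.891009476950169
0.0 False [ 1.   5.5 -9.4] 12.76873347783728
```

```bash
python3 - <<'E'
from h import *
p=np.array(manip.current_tool_pos()); 
print(manip.servo_line(list(p-[0,0,7]),v=25,max_force=15),manip.current_tool_pos()-p,manip.current_wrist_force())
manip.set_gripper(60); p=np.array(manip.current_tool_pos())
manip.servo_line(list(p+[0,0,130]),v=250)
g=G0+[0,0,200]
manip.servo_line(list(G0-15*fx*0+[0,0,230]),v=250)
c=camera("wrist"); save(c,"w2"); t=camera("top"); save(t,"t2"); print(manip.current_time_s())
for n,c in(("w",c),("t",t)):
    P=cloud(c); z=P[...,2]
    V=c["img"].max(-1)
    m=(abs(z-152)<5)&(np.linalg.norm(P[...,:2]-G0[:2],axis=-1)<30)
    if m.sum()>10: print(n,"gauge",m.sum(),cv2.minEnclosingCircle(P[m][:,:2].astype(np.float32)),P[m].mean(0))
    b=bar(0); m=(abs(z-b[2])<25)&(np.linalg.norm(P[...,:2]-b[:2],axis=-1)<30)&(V<75)
    if m.sum()>5: print(n,"bar",m.sum(),b,P[m].mean(0),np.percentile(z[m],[50,95]))
E
```

```text
True [-0.10109289  0.13216098 -1.92845727] [-1.82256443  0.04312333  9.94129219]
10.0083
w gauge 779 ((600.4241333007812, -180.3650360107422), 12.961028099060059) [ 600.78707792 -179.4558673   152.23859355]
w bar 192 [553.36789902  18.04262637 108.        ] [549.17767291  -7.67013863 113.42749718] [113.88877392 115.72911227]
t gauge 79 ((599.9127197265625, -178.8268585205078), 12.94881820678711) [ 600.49559809 -175.1809643   151.96087237]
```

View pics/w2.png

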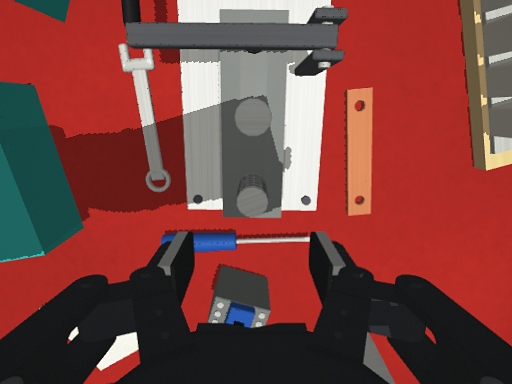

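The clamp is down: the arm lies level at about (235,35) with the bar's top at 115 mm, as it should be. The gauge top is at (252,200), and its position is confirmed within 1 mm as (600.3,-179.8). Next I'll grasp it.

```bash
python3 - <<'E'
from h import *
g=np.array([600.3,-179.8,128-18.7]); manip.set_gripper(45)
print(manip.servo_line(list(g),v=120,max_force=10))
manip.dwell(.2); f0=np.array(manip.current_wrist_force()); t0=np.array(manip.current_wrist_torque())
manip.set_gripper(0,30); manip.dwell(.2)
f=np.array(manip.current_wrist_force())-f0
print(manip.current_opening(),manip.current_grip_force(),"f",f@fx,f@fy,f[2],"t",np.array(manip.current_wrist_torque())-t0, manip.current_tool_pos()-g)
np.save("f0.npy",f0)
print(manip.current_time_s())
E
```

```text
False
25.43710161318903 29.2040553689003 f -0.9678857789886035 0.14482374311655397 5.762829056911203 t [0.08040072 0.39612662 0.02646665] [ 0.06226422 -0.01381613  0.26211172]
12.1667
```

```bash
python3 - <<'E'
from h import *
f0=np.load("f0.npy"); p=np.array(manip.current_tool_pos()); z0=p[2]
for h in (2,5,10,15,20,25,30,35,40):
    p[2]=z0+h
    s=manip.servo_line(list(p),v=25,max_force=12)
    f=np.array(manip.current_wrist_force())-f0
    print(h,s,round(f@fx,1),round(f@fy,1),f[2].round(1),manip.current_opening())
    if s: break
manip.dwell(.3); print(manip.current_tool_pos(),np.array(manip.current_wrist_force())-f0,manip.current_wrist_torque(),manip.current_grip_force(),manip.current_time_s())
c=camera("scene"); save(c,"s3"); w=camera("wrist"); save(w,"w3")
cv2.imwrite("pics/s3c.png",cv2.resize(c["img"][140:310,170:340,::-1],None,fx=3.5,fy=3.5,interpolation=cv2.INTER_CUBIC))
E
```

```text
2 False 0.2 1.0 -3.2 25.38073084388794
5 False 0.4 0.5 -4.0 25.369758726903093
10 False -0.8 0.6 -3.4 25.331692228389493
15 False 0.7 0.7 -3.5 25.203671943177184
20 False 0.5 0.8 -2.9 25.24246276204564
25 False 0.2 0.4 -3.9 25.38673688757953
30 False -0.4 1.1 -4.5 25.422064704000768
35 False 0.5 0.9 -3.6 25.380108400930872
40 False -1.5 0.0 -3.2 25.732728680619264
[ 600.34355801 -179.77167342  149.50916717] [ 1.08903222  0.39343721 -2.41510996] [ 0.01705795 -0.02481166 -0.01047751] 29.67832714319229 15.4333
```

View pics/s3c.png

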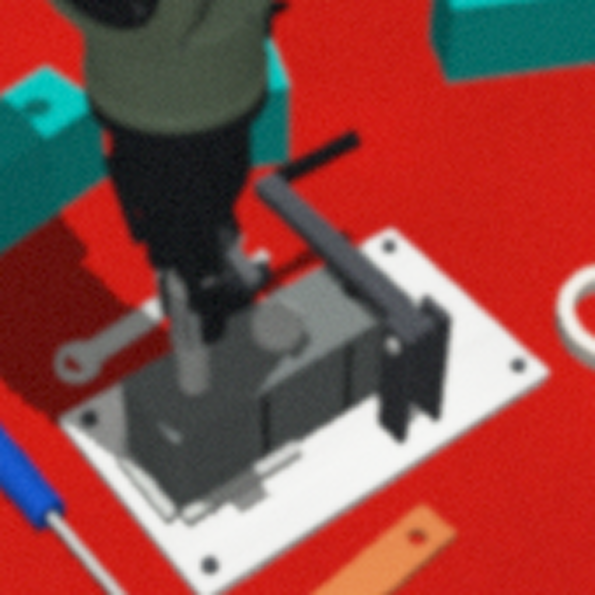

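The shank stands clear above the block at about (193,370), the dowel is home at (280,325) and the clamp is down. I'll check in depth that the gauge didn't slip in the grip.

```bash
python3 - <<'E'
from h import *
for n in("wrist","scene"):
    c=camera(n); P=cloud(c); m=np.linalg.norm(P[...,:2]-[600.3,-179.8],axis=-1)<11
    m&=(P[...,2]>85)&(P[...,2]<205)
    S=c["img"].max(-1); k=m&(S>90)
    print(n,m.sum(),np.histogram(P[m][:,2],bins=range(85,210,5))[0],k.sum(),np.percentile(P[k][:,2],[1,50,99]) if k.any() else "")
c=camera("wrist"); cv2.imwrite("pics/w4.png",c["img"][120:330,150:360,::-1].repeat(2,0).repeat(2,1))
E
```

```text
wrist 2632 [   9  118   53   52   65   70   69   70   42    0    0    0    0    0
    0    0    0    0    0    0    1 2083    0    0] 2451 [ 97.23174901 192.1184672  193.48514559]
scene 143 [ 3 13 11  8 13  9 12 12 10  5  2  4  2  1  0  4  4  1  4  1  3 21  0  0] 102 [ 93.72335274 120.93422256 193.77345865]
```

View pics/w4.png

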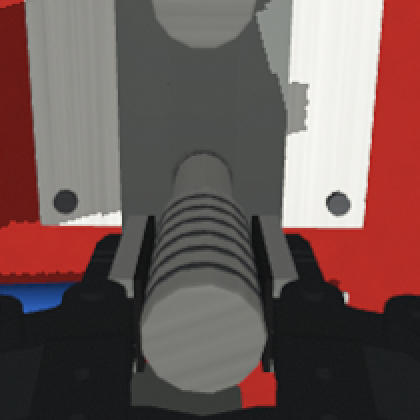

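The gauge top at (203,335) is centred between the pads, with its shank entering the bore at (203,155). The top reads 192.1 mm, up from 152.2, so it has been drawn 40 mm without slip.

```bash
python3 -c "
from h import *
print(job.job_done())"
```

```text
the job is handed in; nothing more can be done
None
```

The clamp is closed on the block, the gauge is held still 40 mm out of its bore with no measurable side force, and the job is handed in; no verdict came back.

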